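Load the chisel into the sharpening jig

ROBOT

A 6-joint arm with a two-finger parallel gripper is mounted at the origin on the work surface. World frame = base frame: x ahead of the robot, y to its left, z up, the work surface at z = 0. Lengths are in mm, angles in rad, forces in N, time in s.
With the tool pointing down it reaches from about 275 to 825 mm from the base axis. Payload 5.2 kg.
Tool frame: the origin (TCP) lies at the very end of the fingers, on their centre line; the grasp point (between the pads) lies 19 mm behind it; z points along the fingers, y is the line along which they close (so a half turn about z gives the same grasp; the last joint's range is limited). The gripper opens to 93 mm and grips with 3 to 60 N. Pads are 15 mm wide; open, the fingers measure 128 mm over their backs; the gripper's body (75 mm by 188 mm) begins 65 mm behind the grasp point.
Start: joints at [-1.306, 0.259, 1.535, -0, 1.348, -0.203], TCP at [248.028, -490.904, 218.653] pointing down, gripper open.
Joint ranges: [-3.14, 3.14], [-0.91, 2.08], [0.19, 2.58], [-1.22, 4.36], [0.22, 2.71], [-3.12, 3.12]. Speed limits (rad/s): [2.57, 2.57, 3.14, 3.14, 3.14, 3.14].

INTERFACE

Orientations are given as [roll, pitch, yaw] about the fixed x, y, z axes, in that order (R = Rz(yaw) Ry(pitch) Rx(roll)).
In Python, from bench import robot gives the robot as it stands. The module is installed in compiled form; this text tells all that it offers. Calls block until the motion is done:
- robot.move_ptp(position, orientation): joint-space move of the TCP to a pose.
- robot.move_linear(position, ori=None, speed=150, f_stop=None): straight line of the TCP; ori=None keeps the orientation; speed is the mean speed in mm/s. With f_stop (N) it stops when the force on the tool has changed by that much, and returns True; else False.
- robot.move_j(angles): joint-space move.
- robot.move_gripper(opening): opening from 0.0 (shut) to 1.0 (fully open); the grip force is fixed at half the most; returns when the fingers have stopped.
- robot.sleep(seconds).
- robot.inverse_kinematics(position, orientation): joint angles nearest the present ones, or None.
- robot.get_image(name): name is "side" or "top"; returns a dict with "img" (384x512x3 uint8, blue, green, red), "fovy" (degrees; the focal length in pixels is half the picture's height over the tangent of half this angle, whatever the lens; pixels are square), "cx", "cy" (the principal point, pixels), "eye" and "orientation" of the camera in the world. Camera axes: x right, y down, z forward; pixel columns grow to the right and rows downward; lengths in mm; the calibration is good to about 2 mm. A picture is of the moment at which its call begins. There is no depth.
A pose or a line that the arm cannot do raises robot.MotionError and nothing moves.
- robot.hand_in(): hands the job in; it is judged then, once.
Readings, each from a call of its own:
- robot.current_t(): time.
- robot.current_qpos(): joint angles.
- robot.current_joint_vel(): joint speeds.
- robot.current_joint_efforts(): joint torques, N m.
- robot.current_tcp_pos(): TCP position.
- robot.current_eef_rot(): TCP orientation.
- robot.current_contact_force(): force on the tool from outside, world axes, zero at the start.
- robot.current_ft_torque(): the same for the moment, N m.
- robot.current_gripper_width(): opening from 0.0 (shut) to 1.0 (fully open).
- robot.current_finger_force(): force on a finger pad.
Only numpy, scipy, OpenCV 4.12 (cv2) and the standard library are available. Lean on these libraries where they do the work, as an engineer would, in place of code of your own. Each camera call takes 0.05 s, during which the arm holds its last target. There are 200 camera calls.

TASK

The chisel has been pushed handle-first under the low wooden riser: draw it out by its blade, lay it down on the green mat and let go of it. Then take it again by the handle and slide the blade down the sloping jig, under the red bridge, until its edge gently meets the stop, and leave it resting there. Do not bang or force it against the jig, and do not disturb the battery, the tin or the tape measure.

Things in the scene. Friction and masses are not known exactly. Their poses are not given: they have to be found in the camera images.
- chisel_mid (a point): Wood chisel, 235 mm long, about 160 g, lying level on its handle. The point: middle of its length, on its centre line, 13 mm above its underside. x runs along the chisel to the cutting edge, z up. Along x from here: rear end -117.5 mm, yellow handle ends -11.5 mm, then a 20 mm square steel ferrule to +2.5 mm, then the blade to the edge at +117.5 mm. It balances about 25 mm behind this point.
- chisel_handle (a point): Middle of the chisel's yellow and black handle, on the centre line, 57.5 mm behind chisel_mid (axes the same). The handle is 26 mm wide and 26 mm high with rounded edges. At the start it is wholly beneath the riser.
- chisel_blade (a point): Middle of the chisel's steel blade, 60 mm ahead of chisel_mid (axes the same). The blade is 115 mm long, 24 mm wide (y), 6 mm thick, on the centre line, so its underside is 10 mm above that of the handle. At the start its rear 25 to 45 mm are beneath the riser and 70 to 90 mm stick out.
- chisel_tip (a point): The middle of the chisel's cutting edge, 117.5 mm ahead of chisel_mid, on the centre line.
- riser: Fixed low wooden bench riser; origin on the table. Top board 12 mm thick, upper face 52 mm above the table, 40 mm free below. x points level out of its only open side, whose edge is at x = +85 mm; back at x = -105 mm, sides at y = +-130 mm. A blue bin and a carton up to 105 mm above the table are fixed on it behind x = -30 mm. The chisel is drawn out along x.
- mat_top (a point): Thin green mat fixed on the table, 180 mm along x, 240 mm along y, 2 mm thick. The point is the centre of its upper face.
- jig_mouth (a point): Upper end of the fixed aluminium jig's straight channel, which slopes down at 30 degrees. Point: on its centre line, 3 mm above its floor, where the blade's centre line should run. x points down the slope (the way the blade goes in), z square out of it, y across. Channel 28 mm wide, walls 12 mm high; lead-in cheeks at x = -17 to +6 mm flare wider.
- jig_bridge (a point): On the same centre line 40 mm down from jig_mouth, same axes: here the red bridge spans the channel from 15 mm before to 15 mm past this point, its underside 12 mm above the channel floor, its top 19 mm, bolt heads 23 mm.
- jig_rail (a point): Same centre line and axes, 73 mm uphill of jig_mouth: end of a grey rail that runs from here to the mouth, 14 mm wide, 16 mm deep, its top 10 mm lower (along z) than the channel floor, so that it bears the handle's underside while the floor bears the blade. It stands on a narrow post; a 12 mm thick base plate, 100 mm wide, lies on the table below.
- jig_home (a point): Place of the cutting edge when fully home: same centre line and axes, 100 mm down the channel from jig_mouth, at the rigid dark stop (14 mm high). The blade's rear end then is 15 mm outside the mouth, and the rear 60 mm of the handle reach free beyond the rail.
- battery: Bystander: black and green tool battery, 75 x 110 x 61 mm, loose; origin under its centre.
- tin: Bystander: round blue tin, 72 mm across, 85 mm high, loose; origin under its centre.
- tape: Bystander: yellow tape measure, 40 x 75 x 65 mm, loose; origin under its centre.
Things that resemble listed ones, but are neither listed nor needed, are in the scene too. What is shaped like the part that bears chisel_mid but purple is not meant.

How it is judged (in metres and radians):
On the way:
1. the chisel has been laid down on the mat and let go (x of chisel_mid in the frame of mat_top between -0.09 and 0.09 m and y of chisel_mid in the frame of mat_top between -0.12 and 0.12 m and z of chisel_mid in the frame of mat_top below 0.02 m and contact force between chisel and the fingers below 0.05 N and linear speed of chisel below 0.02 m/s), for 0.2 s.
At the end, for the whole second after the job is handed in: The chisel rests, released and still, in the jig: its cutting edge within 6 mm of jig_home and its length within 0.08 rad of the channel (distance between chisel_tip and jig_home below 0.006 m and angle between the x axis of chisel_mid and the x axis of jig_home, either way round below 0.08 rad and linear speed of chisel below 0.01 m/s); the robot touches nothing.
It fails at once if the chisel is banged or forced against the jig (more than 45 N) (contact force between chisel and jig above 45 N).
It fails at once if a bystander is disturbed (moved more than 20 mm) (distance of any of battery, tin, tape from where it was at the start of the episode above 0.02 m).
It also fails if it takes over 56 s, if anything falls off the work surface, if the arm or the gripper's body presses on something with over 40 N, if the wrist force passes 120 N, or if a joint passes its speed limit or range.

## Working session

There is one attempt and no reset: what is moved stays moved. The work goes in short steps, each a Python script; the robot and the scene stay as the last script left them, time stands still between calls to the robot, and variables do not carry over. Pictures are saved under pics/ and viewed, at most 13 in all, crops included, and the job is handed in when it is done.

```bash
mkdir -p pics
python3 - <<'E'
from bench import robot
import cv2
for n in("top","side"):
    d=robot.get_image(n); cv2.imwrite(f"pics/{n}0.png",d["img"])
    print(n,{k:v for k,v in d.items() if k!="img"})
E
```

```text
top {'fovy': 52.83104012385628, 'cx': 250.3678770110797, 'cy': 196.27380683818194, 'eye': array([ 425.4746057 ,  -10.29563469, 1089.17053031]), 'orientation': array([-3.08873657,  0.02106466, -1.54487261])}
side {'fovy': 50.38788481990655, 'cx': 258.88245450340025, 'cy': 184.2087843914312, 'eye': array([360.20047236, 874.31716228, 998.29819365]), 'orientation': array([-2.34623294,  0.00900616, -3.01182212])}
```

View pics/top0.png

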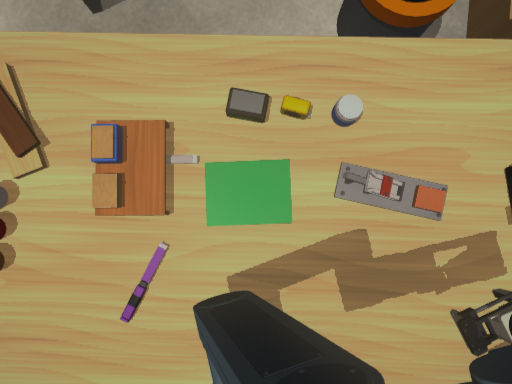

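View pics/side0.png

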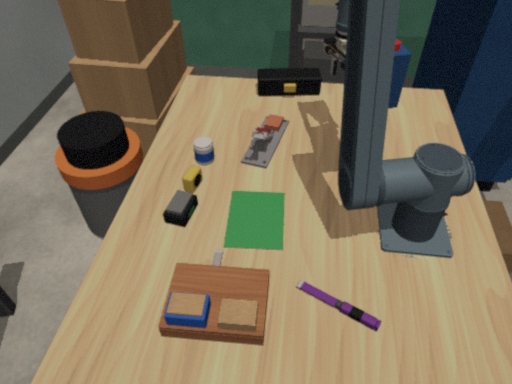

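Top: riser at px (95-168,120-216), blade sticks out at (170-198,159), mat (205-292,160-226), jig (335-447,163-220), bystanders along the top at (248,105), (296,106), (348,109). Zooming in for detail.

```bash
cat > h.py <<'E'
import numpy as np, cv2
from scipy.spatial.transform import Rotation as R
from bench import robot
def cam(n):
    d=robot.get_image(n); d["R"]=R.from_euler("xyz",d["orientation"]).as_matrix()
    d["f"]=192/np.tan(np.radians(d["fovy"])/2); return d
def ray(d,p):
    v=d["R"]@np.array([(p[0]-d["cx"])/d["f"],(p[1]-d["cy"])/d["f"],1]); return d["eye"],v/np.linalg.norm(v)
def onz(d,p,z):
    e,v=ray(d,p); return e+v*(z-e[2])/v[2]
def tri(d1,p1,d2,p2):
    e1,v1=ray(d1,p1);e2,v2=ray(d2,p2)
    s=np.linalg.lstsq(np.c_[v1,-v2],e2-e1,rcond=None)[0]
    a,b=e1+s[0]*v1,e2+s[1]*v2
    return (a+b)/2,np.linalg.norm(a-b)
def proj(d,P):
    q=d["R"].T@(np.asarray(P,float)-d["eye"]); return np.array([d["cx"]+d["f"]*q[0]/q[2],d["cy"]+d["f"]*q[1]/q[2]])
E
python3 - <<'E'
from h import *
t=cv2.imread("pics/top0.png");s=cv2.imread("pics/side0.png")
z=lambda im,x,y,w,h,k:cv2.resize(im[y:y+h,x:x+w],None,fx=k,fy=k,interpolation=cv2.INTER_CUBIC)
a=np.hstack([z(t,330,155,125,70,4),z(s,235,108,60,70,4)[:, :240]])
b=np.hstack([z(t,160,145,50,30,8),z(s,195,245,50,30,8)])
cv2.imwrite("pics/z1.png",np.vstack([np.pad(a,((0,0),(0,800-a.shape[1]),(0,0))),np.pad(b,((0,0),(0,0),(0,0)))]))
d=cam("top")
hsv=cv2.cvtColor(d["img"],cv2.COLOR_BGR2HSV)
m=cv2.inRange(hsv,(50,120,60),(80,255,255))
c=max(cv2.findContours(m,0,1)[0],key=cv2.contourArea);r=cv2.minAreaRect(c);print("mat",r,onz(d,r[0],2))
print("mat pts",[onz(d,p,2).round(1) for p in cv2.boxPoints(r)])
E
```

```text
mat ((247.86569213867188, 191.9711456298828), (62.698516845703125, 84.2865219116211), 88.09085083007812) [494.35995516  21.46091768   2.        ]
mat pts [array([576.4, 146.2,   2. ]), array([589.9, -92.2,   2. ]), array([ 413.4, -101.7,    2. ]), array([399.3, 134.6,   2. ])]
```

View pics/z1.png

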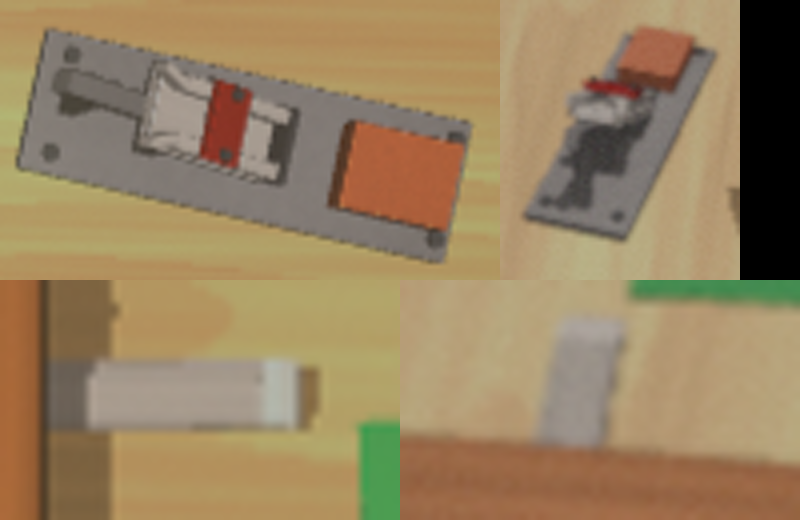

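Crops show the jig plate's corners, rail end near top px (344,176), red bridge with its two bolts near (389,178)/(386,194), dark stop near (402,191); blade end at top px (197,159).

Run:
```python
from h import *
d=cam("top");s=cam("side")
t=lambda x,y:(330+(x+.5)/4-.5,155+(y+.5)/4-.5)
C=[onz(d,t(*p),12) for p in((47,30),(470,122),(443,262),(17,165))]
print("plate",np.round(C,1))
for i in range(4):
    v=C[(i+1)%4]-C[i];print(np.linalg.norm(v).round(1),np.degrees(np.arctan2(v[1],v[0])).round(2))
print("uphill end mid",(C[0]+C[3])/2,"low mid",(C[1]+C[2])/2)
# blade: low saturation in roi
hsv=cv2.cvtColor(d["img"],cv2.COLOR_BGR2HSV)
m=np.zeros(hsv.shape[:2],np.uint8);m[148:170,171:203]=(hsv[148:170,171:203,1]<75)*255
c=max(cv2.findContours(m,0,1)[0],key=cv2.contourArea);r=cv2.minAreaRect(c);print("blade",r)
print([onz(d,p,15).round(1) for p in cv2.boxPoints(r)])
v=cv2.fitLine(c,2,0,.01,.01).ravel();print("hmm",v)
x,y,w,h=cv2.boundingRect(c);
mid=[(cc,np.mean(np.nonzero(m[:,cc])[0])) for cc in range(x+1,x+w-3)]
a=onz(d,mid[0],16);b=onz(d,mid[-1],16);k=np.polyfit(*np.array(mid).T,1);print("slope px",k,a,b)
for n,p in(("rf1",(168,121)),("rf2",(168,216))):print(n,onz(d,p,52).round(1))
# riser board front edge
B=cv2.inRange(hsv,(3,110,60),(14,255,230)); 
e=[(np.nonzero(B[r,150:180])[0].max()+150,r) for r in range(126,212,4) if B[r,150:180].any()]
k=np.polyfit(np.array(e)[:,1],np.array(e)[:,0],1);print("front",k)
q=[onz(d,(np.polyval(k,r)+.5,r),52) for r in(126,210)];v=q[1]-q[0];print(q,np.degrees(np.arctan2(v[1],v[0])))
# red
def red(d,roi):
    h=cv2.cvtColor(d["img"],cv2.COLOR_BGR2HSV);x0,y0,x1,y1=roi
    m=((h[...,0]<4)|(h[...,0]>172))&(h[...,1]>140)&(h[...,2]>90);z=np.zeros_like(m);z[y0:y1,x0:x1]=m[y0:y1,x0:x1]
    c=max(cv2.findContours(z.astype(np.uint8)*255,0,1)[0],key=cv2.contourArea)
    return c,cv2.minAreaRect(c)
c1,r1=red(d,(370,165,415,210));c2,r2=red(s,(245,115,290,150))
print(r1,cv2.boxPoints(r1).round(1).tolist());print(r2,cv2.boxPoints(r2).round(1).tolist())
print(tri(d,r1[0],s,r2[0]))
```

```text
plate [[ 583.6 -237.6   12. ]
 [ 526.2 -529.5   12. ]
 [ 429.1 -511.    12. ]
 [ 488.7 -218.1   12. ]]
297.5 -101.11
98.9 169.24
298.9 78.49
96.8 -11.6
uphill end mid [ 536.14984454 -227.86743111   12.        ] low mid [ 477.66968714 -520.26547053   12.        ]
blade ((184.0, 159.0), (8.0, 26.0), 90.0)
[array([592.3, 239.9,  15. ]), array([594. , 166.6,  15. ]), array([571.4, 165.9,  15. ]), array([569.7, 239.1,  15. ])]
hmm [ 9.9987912e-01 -1.5546880e-02  1.8380597e+02  1.5889552e+02]
slope px [-1.03754941e-02  1.60833498e+02] [580.95092763 236.48042972  16.        ] [582.36130123 174.52945139  16.        ]
rf1 [679.8 243.   52. ]
rf2 [421.1 233.4  52. ]
front [-1.3772641e-16  1.6400000e+02]
[array([665.78497073, 252.06223289,  52.        ]), array([436.99604002, 243.42872525,  52.        ])] -177.83892974352656Traceback (most recent call last):
  File "<stdin>", line 30, in <module>
  File "<stdin>", line 28, in red
ValueError: max() iterable argument is empty
```

Run:
```python
from h import *
d=cam("top");s=cam("side")
def red(d,roi):
    h=cv2.cvtColor(d["img"],cv2.COLOR_BGR2HSV);x0,y0,x1,y1=roi
    b,g,r=[d["img"][...,i].astype(float) for i in range(3)]
    m=(r>2.0*g)&(r>2.0*b)&(r>70);z=np.zeros(m.shape,np.uint8);z[y0:y1,x0:x1]=m[y0:y1,x0:x1]
    c=max(cv2.findContours(z,0,1)[0],key=cv2.contourArea);return z,cv2.minAreaRect(c)
for c,roi in((d,(370,165,405,210)),(s,(245,115,290,150))):
    z,r=red(c,roi);print(r[0],cv2.boxPoints(r).round(1).tolist())
    ys,xs=np.nonzero(z);print([(y,xs[ys==y].min(),xs[ys==y].max()) for y in np.unique(ys)])
s4=cv2.resize(s["img"][112:172,235:295],None,fx=9,fy=9,interpolation=cv2.INTER_CUBIC);cv2.imwrite("pics/s1.png",s4)
```

```text
(385.9682922363281, 185.31463623046875) [[379.5, 193.5], [383.3999938964844, 175.1999969482422], [392.3999938964844, 177.1999969482422], [388.5, 195.39999389648438]]
[(np.int64(176), np.int64(384), np.int64(387)), (np.int64(177), np.int64(384), np.int64(387)), (np.int64(178), np.int64(383), np.int64(392)), (np.int64(179), np.int64(383), np.int64(392)), (np.int64(180), np.int64(383), np.int64(391)), (np.int64(181), np.int64(383), np.int64(391)), (np.int64(182), np.int64(382), np.int64(391)), (np.int64(183), np.int64(382), np.int64(391)), (np.int64(184), np.int64(382), np.int64(390)), (np.int64(185), np.int64(382), np.int64(390)), (np.int64(186), np.int64(382), np.int64(390)), (np.int64(187), np.int64(382), np.int64(390)), (np.int64(188), np.int64(381), np.int64(389)), (np.int64(189), np.int64(381), np.int64(389)), (np.int64(190), np.int64(381), np.int64(389)), (np.int64(191), np.int64(381), np.int64(389)), (np.int64(192), np.int64(380), np.int64(389)), (np.int64(193), np.int64(380), np.int64(389)), (np.int64(194), np.int64(382), np.int64(388)), (np.int64(195), np.int64(387), np.int64(388))]
(263.0, 130.0) [[257.0, 129.0], [269.0, 129.0], [269.0, 131.0], [257.0, 131.0]]
[(np.int64(129), np.int64(257), np.int64(266)), (np.int64(130), np.int64(258), np.int64(267)), (np.int64(131), np.int64(266), np.int64(269))]
```

View pics/s1.png

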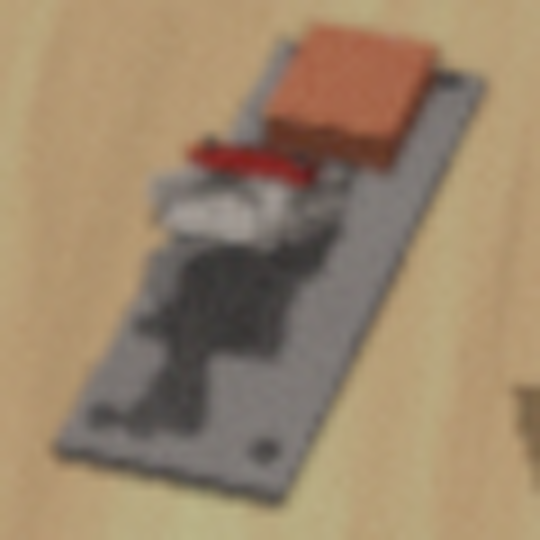

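Red bridge front face centred at side px ≈(263,129.5), its lower edge near row 131; plate clearly seen, rail foreshortened. Triangulating.

```bash
cat >> h.py <<'E'
def jig(mouth,head):
    """4x4-ish: returns origin and rotation (columns x,y,z) of jig_mouth"""
    a=np.radians(head);h=np.array([np.cos(a),np.sin(a),0]);u=np.array([0,0,1.])
    x=h*np.cos(np.pi/6)-u*.5;z=u*np.cos(np.pi/6)+h*.5
    return np.asarray(mouth,float),np.c_[x,np.cross(z,x),z]
E
python3 - <<'E'
from h import *
d=cam("top");s=cam("side")
P,g=tri(d,(381.5,184.8),s,(262.8,130.8));print("bridge front lower",P,g)
for sv in(130,131.5):print(sv,tri(d,(381.5,184.8),s,(262.8,sv)))
_,Rj=jig((0,0,0),-101.3)
M=P-Rj@[25,0,9];print("mouth",M)
# centreline of plate at M
C=np.array([536.15,-227.87]);a=np.radians(-101.3);n=np.array([-np.sin(a),np.cos(a)]);print("lateral off",(M[:2]-C)@n)
J=lambda p:M+Rj@np.array(p,float)
for n,p in dict(rail_end_top=(-73,0,-13),rail_endL=(-73,7,-13),mouth=(0,0,-3),bridge_b=(25,0,9),br_top1=(25,0,16),br_top2=(55,0,16),bolt=(40,0,20),stop_top=(100,0,11),chk1=(-17,0,9)).items():
    a,b=proj(d,J(p)),proj(s,J(p));print(n,J(p).round(1),"top4",((a-[330,155])*4+1.5).round(0),"side9",((b-[235,112])*9+4).round(0))
E
```

```text
bridge front lower [ 513.23231076 -325.54167793   87.88423982] 5.386018301930523
130 (array([ 512.91702544, -324.02966154,   92.67140937]), np.float64(5.152019098630453))
131.5 (array([ 513.50971264, -326.87199621,   83.67216997]), np.float64(5.591912734359634))
mouth [ 518.35642687 -299.89798183   92.59001118]
lateral off -3.3350333202668097
rail_end_top [ 532.  -231.5  117.8] top4 [72. 88.] side9 [169. 254.]
rail_endL [ 538.9 -232.9  117.8] top4 [75. 77.] side9 [152. 250.]
mouth [ 518.7 -298.4   90. ] top4 [166. 115.] side9 [226. 208.]
bridge_b [ 513.2 -325.5   87.9] top4 [208. 125.] side9 [248. 173.]
br_top1 [ 512.5 -329.    93.9] top4 [216. 125.] side9 [250. 156.]
br_top2 [ 507.5 -354.5   78.9] top4 [248. 136.] side9 [270. 149.]
bolt [ 509.6 -343.7   89.9] top4 [237. 131.] side9 [262. 143.]
stop_top [ 500.3 -390.2   52.1] top4 [288. 151.] side9 [297. 151.]
chk1 [ 520.4 -289.9  108.9] top4 [162. 110.] side9 [219. 183.]
```

```bash
cat >> h.py <<'E'
def eul(x,z):
    x=np.asarray(x,float);z=np.asarray(z,float);return R.from_matrix(np.c_[x,np.cross(z,x),z]).as_euler("xyz")
def down(deg): a=np.radians(deg);return eul([np.cos(a),np.sin(a),0],[0,0,-1])
E
python3 - <<'E'
from h import *
print(robot.current_t(),robot.current_tcp_pos(),robot.current_eef_rot())
M,Rj=jig((521.6,-299.2,92.6),-101.3)
for sg in(1,-1):
    o=0 if sg>0 else 180
    print(sg)
    for p,a in(((582,200,250),-88.6+o),((582,200,4),-88.6+o),((520,60,60),-88.6+o),((520,60,200),-101.3+o)):
        q=robot.inverse_kinematics(p,down(a));print(p,None if q is None else np.round(q,2))
    e=eul(sg*Rj[:,0],-Rj[:,2])
    for px in(-200,-57.5):
        p=M+Rj@[px,0,-19];q=robot.inverse_kinematics(p,e);print(p.round(),None if q is None else np.round(q,2))
robot.move_ptp([582,200,250],down(-88.6))
robot.move_linear([582,200,60],speed=200);print(robot.current_t())
d=cam("top");cv2.imwrite("pics/g1.png",cv2.resize(d["img"][110:230,90:290],None,fx=3,fy=3))
E
```

```text
0.45 [ 247.98494002 -490.87211172  218.58842177] [-3.14143186e+00 -1.33191465e-05  4.67738660e-01]
1
(582, 200, 250) [ 0.15  0.36  1.32  0.    1.46 -3.02]
(582, 200, 4) [ 0.15  0.58  1.61 -0.    0.95 -3.02]
(520, 60, 60) [-0.1   0.38  1.8  -0.    0.96  3.02]
(520, 60, 200) [-0.1   0.22  1.63 -0.    1.29 -3.04]
[ 557. -120.  176.] [-0.71  0.42  1.53  0.45  1.47  2.52]
[ 533. -241.  105.] [-0.87  0.57  1.47  0.4   1.45  2.34]
-1
(582, 200, 250) [ 0.15  0.36  1.32 -0.    1.46  0.13]
(582, 200, 4) [ 0.15  0.58  1.61 -0.    0.95  0.13]
(520, 60, 60) [-0.1   0.38  1.8  -0.    0.96 -0.12]
(520, 60, 200) [-0.1   0.22  1.63 -0.    1.29  0.1 ]
[ 557. -120.  176.] [-0.71  0.42  1.53  0.45  1.47 -0.62]
[ 533. -241.  105.] [-0.87  0.57  1.47  0.4   1.45 -0.8 ]
4.2583
```

View pics/g1.png

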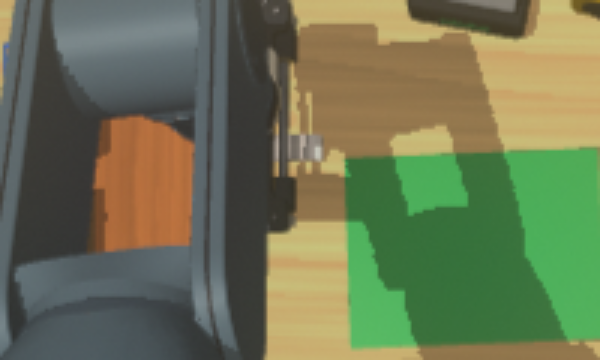

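The open fingers straddle the blade (crop px (300,150)). Wrist is near its limit, so I flip it and grip.

Run:
```python
from h import *
robot.move_ptp([582,200,90],down(91.4))
print(robot.move_linear([582,200,4],speed=100,f_stop=8),robot.current_tcp_pos())
robot.move_gripper(0)
print(robot.current_t(),robot.current_gripper_width()*93,robot.current_finger_force(),robot.current_tcp_pos(),robot.current_contact_force())
```

```text
False [582.60709888 200.1271646    4.61947723]
9.05 23.533515623782705 29.986405670642853 [581.87970613 199.97766829   3.95460304] [-0.73509912 -0.19041057  0.75609744]
```

Run:
```python
from h import *
print(robot.move_linear([583.5,130,5],speed=120,f_stop=20))
print(robot.move_linear([586,10,8],speed=120,f_stop=20),robot.current_contact_force())
print(robot.move_linear([517,-38,9],speed=120,f_stop=20),robot.current_contact_force())
print(robot.move_linear([517,-38,6],speed=60,f_stop=20),robot.current_contact_force(),robot.current_gripper_width()*93)
robot.move_gripper(0.6)
print(robot.current_finger_force())
robot.move_linear([517,-38,110],speed=200)
robot.move_linear([420,-170,200],speed=300)
print(robot.current_t())
d=cam("top");cv2.imwrite("pics/m1.png",cv2.resize(d["img"][130:250,150:460],None,fx=2.5,fy=2.5))
h=cv2.cvtColor(d["img"],cv2.COLOR_BGR2HSV)[150:235,195:300]
print(h[30:50:4,40:60:3].tolist())
```

```text
False
False [ 0.02249711  0.14975466 -1.10432593]
False [-0.48608576 -0.00298029 -1.40574078]
False [0.54463953 0.10443305 0.24498625] 23.681518610728627
0.0
14.2
[[[55, 110, 104], [57, 91, 109], [19, 35, 176], [20, 35, 176], [18, 36, 178], [18, 33, 176], [20, 34, 175]], [[33, 66, 81], [35, 33, 94], [20, 37, 181], [19, 35, 181], [18, 36, 182], [18, 36, 182], [19, 34, 180]], [[59, 125, 151], [62, 128, 146], [54, 71, 151], [54, 71, 151], [54, 71, 151], [54, 72, 152], [54, 71, 150]], [[63, 137, 171], [64, 137, 171], [64, 138, 170], [64, 140, 170], [64, 140, 170], [64, 140, 169], [64, 140, 169]], [[64, 138, 172], [64, 137, 171], [64, 139, 171], [64, 140, 171], [64, 140, 170], [64, 141, 170], [64, 140, 170]]]
```

View pics/m1.png

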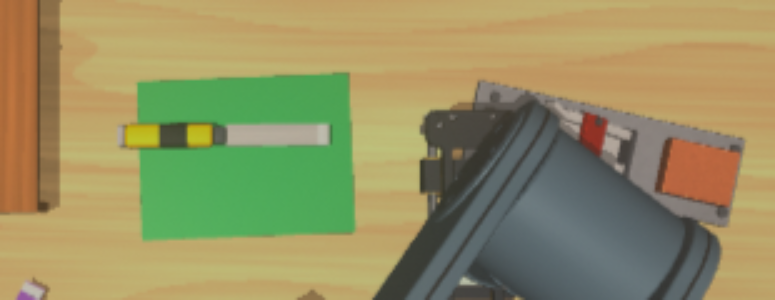

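Chisel lies on the mat, crop px (118-330,135), rear just past the mat's edge, released. Measure it, then grip the handle.

Run:
```python
from h import *
d=cam("top")
h=cv2.cvtColor(d["img"],cv2.COLOR_BGR2HSV)
Y=((h[...,0]>20)&(h[...,0]<33)&(h[...,1]>170)&(h[...,2]>110));Bl=((h[...,1]<60)&(h[...,2]>130))
z=np.zeros(Y.shape,bool);z[172:196,192:290]=True
by=(Y&z);bl=(Bl&z);ys,xs=np.nonzero(by);print(xs.min(),xs.max(),ys.min(),ys.max())
bl[:,:238]=0;yb,xb=np.nonzero(bl);print(xb.min(),xb.max(),yb.min(),yb.max())
tip=onz(d,(xb.max()+1-.5,yb[xb>xb.max()-6].mean()),17)
hy=onz(d,((xs.min()+xs.max())/2,(ys.min()+ys.max())/2),25)
bc=onz(d,(xb.mean(),yb.mean()),17)
ferr=onz(d,(xs.max()+.5,ys.mean()),25)
print("tip",tip,"handle",hy,"bladec",bc,"yellow front",ferr)
v=bc-hy;print(np.degrees(np.arctan2(v[1],v[0])))
```

```text
200 234 180 188
240 281 180 187
tip [519.28286407 -71.81780996  17.        ] handle [512.89841738 106.79130895  25.        ] bladec [517.8762153  -14.71774867  17.        ] yellow front [514.1721688   58.32646101  25.        ]
-87.65410555783185
```

```bash
cat >> h.py <<'E'
G,DZ=45,11
def pose(M,head,xt,dy=0,dz=0):
    M,Rj=jig(M,head)
    return M+Rj@[xt-117.5-G,dy,dz-DZ], eul(-Rj[:,0],-Rj[:,2])
M0=np.array([521.6,-299.2,92.6]);H0=-101.3
E
python3 - <<'E'
from h import *
o=down(92);
robot.move_ptp([513.6,90.6,90],o)
print(robot.move_linear([513.6,90.6,4],speed=120,f_stop=8))
robot.move_gripper(0)
print(robot.current_gripper_width()*93,robot.current_finger_force(),robot.current_tcp_pos())
robot.move_linear([513.6,90.6,170],speed=200)
p,e=pose(M0,H0,-40,0,30);robot.move_ptp(p,e)
print(robot.current_t(),robot.current_tcp_pos()-p,robot.current_contact_force(),robot.current_gripper_width()*93)
d=cam("top");s=cam("side")
cv2.imwrite("pics/j1t.png",d["img"]);cv2.imwrite("pics/j1s.png",s["img"])
a=cv2.resize(d["img"][140:225,270:430],None,fx=5,fy=5,interpolation=cv2.INTER_CUBIC)
b=cv2.resize(s["img"][105:185,220:320],None,fx=2,fy=2,interpolation=cv2.INTER_CUBIC)
cv2.imwrite("pics/j1.png",np.vstack([a,np.pad(b,((0,0),(0,600),(0,0)))]))
E
```

```text
False
25.772701795499703 29.99895215034485 [513.66443159  90.66567988   4.20796031]
18.8333 [-0.47522671  1.19321972 -0.83438509] [-1.0813413   0.92064689 -1.74898889] 25.66110627589246
```

View pics/j1.png

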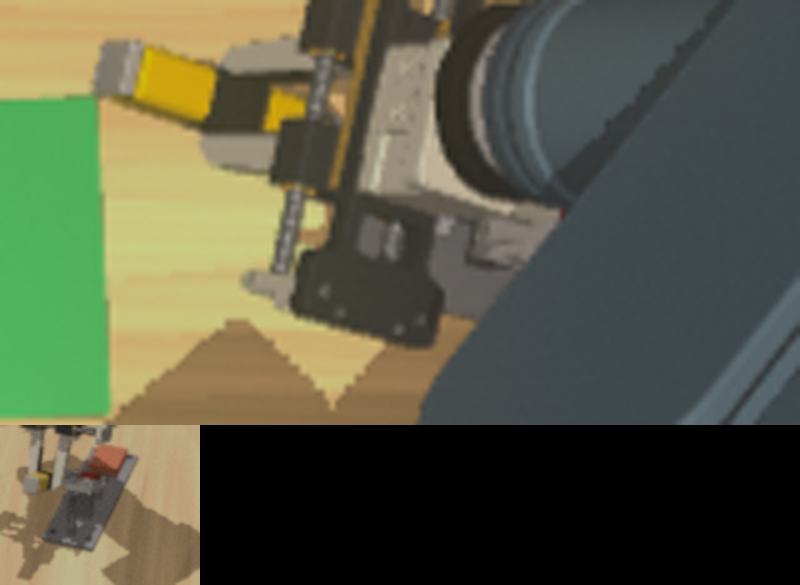

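Gripper hides the blade from above; the handle's rear (crop px (100-300,40-130)) is visible, so I use it to find the camera's bias laterally.

Run:
```python
from h import *
T=robot.current_tcp_pos();Rt=R.from_euler("xyz",robot.current_eef_rot()).as_matrix()
cx=-Rt[:,0];cz=-Rt[:,2];cy=np.cross(cz,cx)
mid=T+cz*DZ+cx*G
print("x dir head",np.degrees(np.arctan2(cx[1],cx[0])),"slope",np.degrees(np.arcsin(-cx[2])))
for n,lo in(("top",(288,145,316,168)),("side",(225,115,250,145))):
    d=cam(n);h=cv2.cvtColor(d["img"],cv2.COLOR_BGR2HSV)
    m=((h[...,0]>20)&(h[...,0]<33)&(h[...,1]>150)&(h[...,2]>70)).astype(np.uint8);z=np.zeros_like(m);x0,y0,x1,y1=lo;z[y0:y1,x0:x1]=m[y0:y1,x0:x1]
    c=max(cv2.findContours(z,0,1)[0],key=cv2.contourArea);print(n,cv2.minAreaRect(c),cv2.boxPoints(cv2.minAreaRect(c)).round(1).tolist())
    P=lambda x,y,zz:proj(d,mid+cx*x+cy*y+cz*zz).round(1)
    print("rear top",P(-117.5,13,13),P(-117.5,-13,13),"rear bot",P(-117.5,13,-13),P(-117.5,-13,-13),"bbnd",P(-78,13,13),P(-78,-13,13))
    if n=="top":
        ys,xs=np.nonzero(z)
        for col in(299,303,307,310):print(col,ys[xs==col].min(),ys[xs==col].max())
t=cv2.imread("pics/j1s.png");cv2.imwrite("pics/j1s2.png",cv2.resize(t[105:185,215:315],None,fx=7,fy=7,interpolation=cv2.INTER_CUBIC))
```

```text
x dir head -101.15548913022165 slope 30.01602389073078
top ((303.1500244140625, 156.5500030517578), (17.708751678466797, 12.332881927490234), 18.43494987487793) [[292.79998779296875, 159.60000610351562], [296.70001220703125, 147.89999389648438], [313.5, 153.5], [309.6000061035156, 165.1999969482422]]
rear top [296.  146.9] [293.4 158.7] rear bot [289.2 147.5] [286.7 159. ] bbnd [310.4 151.9] [307.9 163.4]
299 149 161
303 150 162
307 152 163
310 153 163
side ((241.84619140625, 132.76925659179688), (8.18629264831543, 4.713320255279541), 82.87498474121094) [[239.0, 129.0], [243.6999969482422, 128.39999389648438], [244.6999969482422, 136.5], [240.0, 137.10000610351562]]
rear top [230.7 129. ] [238.9 130.7] rear bot [229.6 137.6] [237.7 139.3] bbnd [235.2 127.8] [243.2 129.4]
```

View pics/j1s2.png

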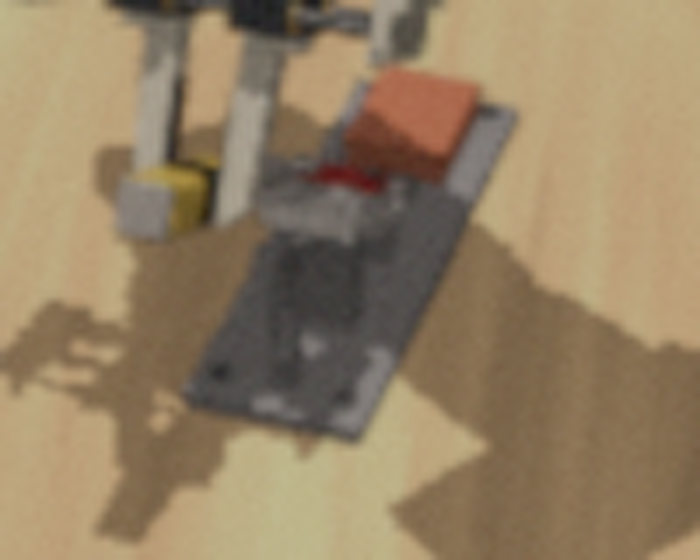

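Side view agrees with kinematics to within ~0.7 px (rear face at px (235,134.5)), so the bias is ~1-2 mm. Enter the flared mouth from above with force stops, then centre by feeling both walls.

```bash
cat >> h.py <<'E'
def go(xt,dy,dz,v,f=None):
    p,e=pose(M0,H0,xt,dy,dz);r=robot.move_linear(p,e,speed=v,f_stop=f);return r
def where():
    M,Rj=jig(M0,H0);q=Rj.T@(robot.current_tcp_pos()-M)+[117.5+G,0,DZ]
    return q.round(2),(Rj.T@robot.current_contact_force()).round(2)
E
python3 - <<'E'
from h import *
go(-2,0.5,15,40);print(where())
print(go(-2,0.5,-8,12,4));print(where(),robot.current_t())
E
```

```text
(array([-2.19,  0.61, 15.17]), array([ 1.02, -0.24, -1.99]))
False
(array([-1.99,  0.56, -7.94]), array([-0.81, -0.47,  1.55])) 22.275
```

Run:
```python
from h import *
print(where())
print(go(-2,0.5,-18,12,4));print(where(),robot.current_t())
d=cam("side");cv2.imwrite("pics/j2.png",cv2.resize(d["img"][105:185,215:315],None,fx=7,fy=7,interpolation=cv2.INTER_CUBIC))
```

```text
(array([-1.99,  0.56, -7.94]), array([-0.81, -0.47,  1.55]))
False
(array([ -1.82,   0.48, -17.97]), array([ 0.55, -0.31,  0.07])) 23.2583
```

View pics/j2.png

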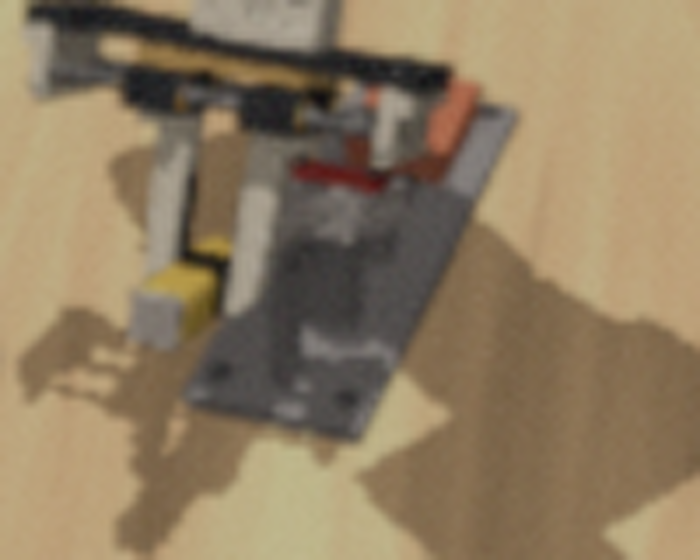

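Run:
```python
from h import *
T=robot.current_tcp_pos();Rt=R.from_euler("xyz",robot.current_eef_rot()).as_matrix()
cx=-Rt[:,0];cz=-Rt[:,2];cy=np.cross(cz,cx);mid=T+cz*DZ+cx*G
s=cam("side");d=cam("top")
for x,y,z in((-117.5,13,13),(-117.5,-13,13),(-117.5,13,-13),(-117.5,-13,-13),(-78,-13,13),(117.5,0,0),(2.5,0,0)):
    P=mid+cx*x+cy*y+cz*z;print((x,y,z),P.round(1),((proj(s,P)-[215,105])*7+3).round(0),((proj(d,P)-[270,140])*5+2).round(0))
print(where(),robot.current_gripper_width()*93,robot.current_finger_force(),robot.current_ft_torque())
v=np.vstack([cv2.resize(d["img"][140:225,270:430],None,fx=5,fy=5,interpolation=cv2.INTER_CUBIC)])
cv2.imwrite("pics/j3.png",v)
```

```text
(-117.5, 13, 13) [575.5 -98.3 206.7] [128. 266.] [144.  63.]
(-117.5, -13, 13) [550.  -93.2 206.7] [183. 278.] [132. 118.]
(-117.5, 13, -13) [578.  -85.5 184.2] [120. 323.] [112.  65.]
(-117.5, -13, -13) [552.6 -80.4 184.2] [175. 335.] [100. 119.]
(-78, -13, 13) [ 543.3 -126.7  186.9] [211. 267.] [200. 140.]
(117.5, 0, 0) [ 524.1 -288.9   78. ] [303. 240.] [483. 210.]
(2.5, 0, 0) [ 543.6 -191.3  135.4] [235. 267.] [317. 156.]
(array([ -1.84,   0.51, -17.96]), array([1.33, 0.49, 0.73])) 25.738729785489333 30.000406801700592 [-0.79361196  0.11471277  0.03578917]
```

View pics/j3.png

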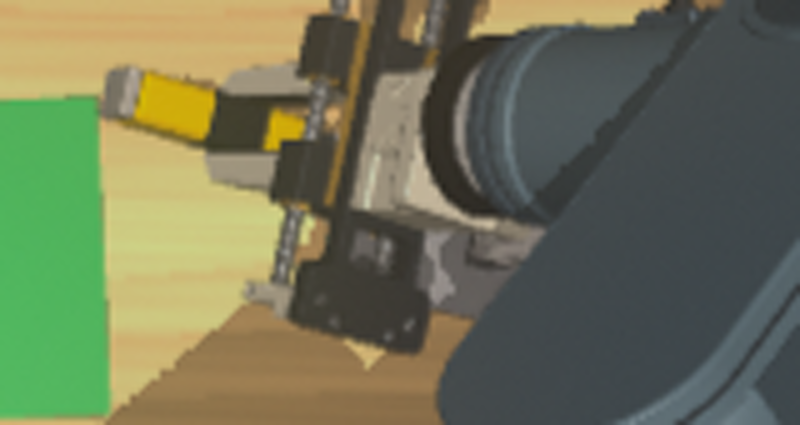

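Tip met the floor near dz≈0 and the chisel pivoted ~6.4° in the pads (side px: rear end 2.6 px lower than predicted; consistent with 18 mm over 162 mm). I'll tilt the tool to compensate and feel for the floor in small steps.

```bash
cat >> h.py <<'E'
def pose2(xt,dy,dz,th):
    M,Rj=jig(M0,H0);Rn=Rj@R.from_euler("y",th,degrees=True).as_matrix()
    g=M+Rj@[xt-117.5-G,dy,dz]
    return g-Rn[:,2]*DZ, eul(-Rn[:,0],-Rn[:,2])
def go2(xt,dy,dz,th,v,f=None):
    p,e=pose2(xt,dy,dz,th);return robot.move_linear(p,e,speed=v,f_stop=f)
def ft():
    _,Rj=jig(M0,H0);return np.r_[Rj.T@robot.current_contact_force(),Rj.T@robot.current_ft_torque()].round(2)
E
python3 - <<'E'
from h import *
th=6.3
go2(-2,0.5,6,th,25);robot.sleep(.2);print(ft())
for dz in(4.5,3,2,1,0,-1,-2,-3):
    go2(-2,0.5,dz,th,10);robot.sleep(.1);print(dz,ft(),ft())
print(robot.current_t())
E
```

```text
[ 0.6  -0.45 -1.7   0.07 -0.43  0.02]
4.5 [ 0.72 -0.16 -1.92  0.09 -0.5  -0.02] [ 0.72 -0.16 -1.92  0.09 -0.5  -0.02]
3 [ 1.    0.41 -1.82  0.11 -0.44  0.02] [ 1.    0.41 -1.82  0.11 -0.44  0.02]
2 [ 0.53  0.32 -1.28  0.09 -0.42 -0.04] [ 0.53  0.32 -1.28  0.09 -0.42 -0.04]
1 [ 0.42 -0.79 -0.81  0.03 -0.49  0.03] [ 0.42 -0.79 -0.81  0.03 -0.49  0.03]
0 [ 0.73 -0.33 -0.48  0.05 -0.54  0.06] [ 0.73 -0.33 -0.48  0.05 -0.54  0.06]
-1 [ 0.43 -0.35  0.89  0.1  -0.63  0.05] [ 0.43 -0.35  0.89  0.1  -0.63  0.05]
-2 [ 0.9  -0.19  0.3   0.11 -0.61  0.06] [ 0.9  -0.19  0.3   0.11 -0.61  0.06]
-3 [-0.15  0.12 -0.18  0.08 -0.56  0.06] [-0.15  0.12 -0.18  0.08 -0.56  0.06]
27.625
```

Run:
```python
from h import *
th=7.5
go2(-2,0.5,1.5,th,20);robot.sleep(.1);print(ft())
print(go2(16,0.5,1.5,th,25,5));robot.sleep(.1);print(where(),ft())
for dy in(3.5,-3.5):
    r=go2(16,dy,1.5,th,10,3);print(dy,r,where()[0],ft())
print(robot.current_t())
```

```text
[ 0.55  0.85 -1.13  0.08 -0.51  0.04]
False
(array([14.43,  0.51,  1.61]), array([ 1.12,  0.33, -1.65])) [ 1.12  0.33 -1.65  0.06 -0.43  0.02]
3.5 False [14.41  3.02  1.42] [-0.13 -3.61 -1.36 -0.52 -0.44 -0.37]
-3.5 True [14.98  0.34  1.  ] [ 1.2  -0.55 -0.94  0.07 -0.48  0.08]
29.9417
```

Run:
```python
from h import *
th=7.5
for dy in(0,-1,-2,-3,-4,1,2):
    go2(16,dy,1.5,th,15 if dy!=1 else 25,6);robot.sleep(.1);print(dy,where()[0],ft())
print(robot.current_t())
```

```text
0 [14.62  0.    1.4 ] [ 1.61 -0.47 -1.32  0.06 -0.54  0.06]
-1 [14.59 -1.01  1.54] [ 2.13 -0.27 -1.1   0.03 -0.47  0.05]
-2 [14.55 -1.92  1.64] [ 1.37  0.66 -1.22  0.18 -0.48  0.11]
-3 [14.53 -2.74  1.68] [ 0.72  1.52 -1.96  0.46 -0.45  0.3 ]
-4 [14.51 -3.66  1.75] [ 0.77  3.94 -2.39  0.8  -0.38  0.47]
1 [14.6   0.57  1.36] [ 1.1  -0.29 -1.24  0.06 -0.5  -0.01]
2 [14.56  1.81  1.51] [ 1.08 -1.04 -1.5  -0.01 -0.44 -0.05]
32.4917
```

Walls felt at about −1.9 and +2.1 mm: the blade is in the channel, centre ≈ +0.1. Advance under the bridge.

Run:
```python
from h import *
th=7.5
for xt in(50,75,90):
    r=go2(xt,.1,3,th,35,6);robot.sleep(.1);print(xt,r,where()[0],ft(),robot.current_t())
    if r:break
```

```text
50 False [48.32  0.14  3.13] [ 1.93 -1.74 -1.35  0.05 -0.5   0.04] 33.7167
75 False [73.34  0.14  3.12] [ 0.75  0.89 -1.9   0.11 -0.51  0.06] 34.6833
90 False [88.48  0.11  3.09] [ 0.98 -0.24 -1.57  0.1  -0.52  0.01] 35.3583
```

Run:
```python
from h import *
th=7.5
for dz in(2,1,0,-1,-2,-3):
    r=go2(90,.1,dz,th,15,5);robot.sleep(.1);f=ft();print(dz,r,where()[0],f)
    if r or f[2]>1.5:break
dz=dz+.3
r=go2(112,.1,dz,th,14,4);print(r,where()[0],ft(),robot.current_t())
```

```text
2 False [88.43  0.09  2.05] [ 1.8  -0.12 -2.58  0.02 -0.46  0.  ]
1 False [88.55  0.16  1.16] [ 0.76 -0.01 -0.99  0.07 -0.51  0.05]
0 False [88.59  0.26  0.67] [-0.36 -0.7   4.51 -0.07 -0.42  0.01]
True [88.61  0.25  0.68] [-2.08  0.42  3.69  0.04 -0.2  -0.02] 36.775
```

Run:
```python
from h import *
th=7.5
go2(89,.2,1.2,th,15);robot.sleep(.1);print(where()[0],ft())
r=go2(114,.2,1.2,th,14,5);robot.sleep(.1);print(r,where()[0],ft(),robot.current_t())
s=cam("side");cv2.imwrite("pics/j4.png",cv2.resize(s["img"][105:185,215:315],None,fx=7,fy=7,interpolation=cv2.INTER_CUBIC))
```

```text
[8.759e+01 6.000e-02 8.900e-01] [ 0.08  0.25 -0.66  0.09 -0.54  0.05]
True [ 9.719e+01 -6.000e-02  6.800e-01] [-1.88  0.86  3.22  0.15 -0.17  0.15] 38.1333
```

Run:
```python
from h import *
th=7.5
go2(98,.1,1.8,th,15);robot.sleep(.1);print(where()[0],ft())
r=go2(112,.1,1.8,th,10,8);robot.sleep(.1);print(r,where()[0],ft(),robot.current_t())
```

```text
[96.75 -0.23  1.38] [ 0.57  0.36 -2.21  0.05 -0.43  0.01]
True [97.14 -0.33  1.02] [-0.91 -0.4   0.84  0.22 -0.35  0.1 ] 39.2
```

Repeatable hard contact at 97.1 (expected ≈98–100): that's the stop. Release and look.

Run:
```python
from h import *
robot.move_gripper(0.55);print(robot.current_finger_force())
p=robot.current_tcp_pos();Rt=R.from_euler("xyz",robot.current_eef_rot()).as_matrix()
robot.move_linear(p-Rt[:,2]*110,speed=150)
robot.move_ptp([380,100,260],down(91.4));robot.sleep(.2)
print(robot.current_t())
d=cam("top");s=cam("side")
a=cv2.resize(d["img"][150:225,310:440],None,fx=6,fy=6,interpolation=cv2.INTER_CUBIC)
cv2.imwrite("pics/e1.png",a)
```

```text
0.0
42.5417
```

View pics/e1.png

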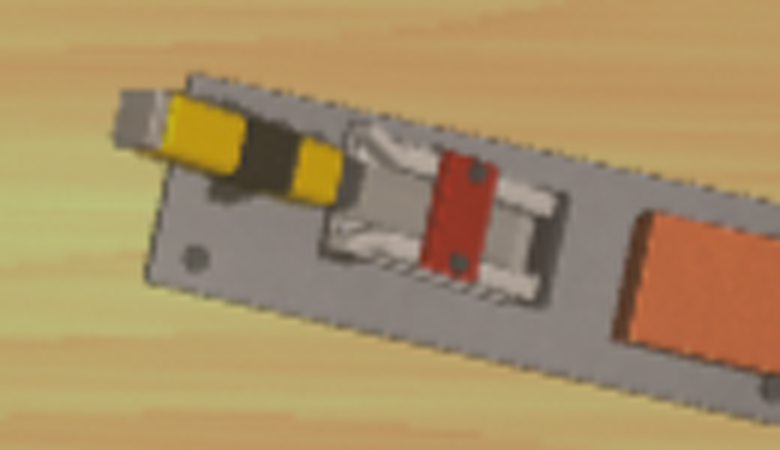

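The blade lies centred under the bridge, its edge at the dark stop (crop px (530,240)), released and aligned.

```bash
python3 -c "
from bench import robot
print(robot.hand_in())"
```

```text
the job is handed in; nothing more can be done
None
```

The job is handed in at about 42.5 s of 56 s, but the hand-in call returned no verdict: the chisel was laid on the mat and released, then slid under the bridge to the stop and let go, and the last picture shows its edge at the stop; it slipped about 6° in the grip on first touching the jig, and I corrected that by tilting the tool.

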